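Turn the lazy Susan round and lift the bath ball with the tongs

ROBOT

A 7-joint arm with a two-finger parallel gripper is mounted at the origin on the work surface. World frame = base frame: x ahead of the robot, y to its left, z up, the work surface at z = 0. Lengths are in m, angles in rad, forces in N, time in s.
With the tool pointing down it reaches from about 0.4 to 0.85 m from the base axis. Payload 4.5 kg.
Tool frame: the origin (TCP) lies where the fingers leave the gripper's body, on its centre line; the fingertips stand 64 mm ahead of it and the grasp point (between the pads) lies 45 mm ahead of it; z points along the fingers, y is the line along which they close (so a half turn about z gives the same grasp; the last joint's range is limited). The gripper opens to 88 mm and grips with 3 to 60 N. Pads are 18 mm wide; open, the fingers measure 123 mm over their backs; the gripper's body (75 mm by 187 mm) begins 45 mm behind the grasp point.
Start: joints at [-1.158, 0.689, -0.195, 1.565, 0.157, 0.902, -0.215], TCP at [0.231, 0.581, 0.303] pointing down, gripper open.
Joint ranges: [-3.01, 3.01], [-0.46, 2.08], [-1.47, 1.51], [0.13, 2.56], [-1, 4.14], [0.04, 2.09], [-2.66, 2.66]. Speed limits (rad/s): [2.57, 2.57, 3.14, 3.14, 3.14, 3.14, 3.14].

INTERFACE

Orientations are given as a unit quaternion [x, y, z, w].
In Python, from plant import r gives the robot as it stands.
- The arm moves only by the tool play_rows, never from a script. Its arguments are lists of equal length, an entry for each row: "translation": the shift along the tool's x, y, z in m, a list of three; "delta_rot": the turn, a rotation vector about the tool's x, y, z in degrees, a list of three; "grip": the opening, from -1 (shut) to 1 (fully open). In form: {"translation": [[x, y, z], ...], "delta_rot": [[rx, ry, rz], ...], "grip": [grip, ...]}. A call has 1 to 20 rows; each row shifts and turns the commanded pose from where the row before left it, along the tool's axes as they then stand; what a row does not reach is not made up. A row lasts 1/8 s, in which the tool goes at most 62.5 mm and 10.7 degrees, less where a joint would pass 70% of its speed; a pose out of reach is approached as far as the arm can. A call with a gripper value outside its range is refused whole. The fingers move at their own pace and stop on an object; "squeeze" is the grip in N (left out, the last holds). Time passes only in rows, so rows that do not move let the fingers close. It gives the time, the measured TCP pose, the force, the opening and the grip force at its end, in the units of the state.
- r.get_state(): the state, without advancing time (a new reading comes with each control period).
- r.snapshot(name): name is "side" or "top"; returns the picture (420x560x3 uint8, blue, green, red); there is no depth.
- r.get_calibration(name): a dict with "intrinsics" (3x3 intrinsics, pixels), "eye" and "rotation" of the camera in the world. Camera axes: x right, y up, looking along -z (the intrinsics and any distortion apply to the point x, -y, -z); pixel columns grow to the right and rows downward; lengths in m; the calibration is good to about 2 mm. A picture is of the moment at which its call begins. get_calibration takes no time and is no camera call.
- r.finish_job(): hands the job in; it is judged then, once.
Trained networks look in the newest picture that a camera, given by its name, has taken for a name from the list of things; names that differ only in an ending like _2 or _b are one class to them, and where a whole thing is asked for, a point or a joint stands for the part that bears it (a point fixed in the world has none). Each returns a list of dicts, best first, with "confidence" (0 to 1); they miss things now and then, are a little off and sometimes report something else, mostly with a low value. They report only what shows in the picture. A call takes as long as a camera call.
- r.look_for(camera, target): "point" ([x, y, z] in m, in world coordinates, good to about 4 mm: the middle of the surface that is visible of it).
- r.silhouettes(camera, target): "pixels" (420x560 bool, what is visible of it).
The state is a dict: "clock": time; "q": joint angles; "qd": joint speeds; "joint_torque": joint torques, N m; "tool_pos": TCP position; "eef_rot": TCP orientation; "contact_force": force on the tool from outside, world axes, zero at the start; "moment": the same for the moment, N m; "opening": opening from 0.0 (shut) to 1.0 (fully open); "finger_force": force on a finger pad.
Only numpy, scipy, OpenCV 4.12 (cv2) and the standard library are available. Lean on these libraries where they do the work, as an engineer would, in place of code of your own. Each camera call takes 0.05 s, during which the arm holds its last target. There are 200 camera calls.

TASK

Turn the lazy Susan until the blue holder with the pink bath ball stands at the blue front tab of its base and leave it there; then take the tongs, close their red tips on the ball without the gripper touching the ball, and lift it about 10 cm above its holder. Finish holding it there, still, in the closed tongs; let nothing on the turntable tip or fall off, and leave the foot file, lotion bottle and tumbler alone.

Things in the scene. Friction and masses are not known exactly. Their poses are not given: they have to be found in the camera images.
- susan_base: Fixed grey base of the lazy Susan, 240 mm across, 20 mm high. Origin on the turning axis at table height. Its -x axis points along the blue front tab (26 mm wide, 10 mm high, reaching 185 mm from the axis, so 35 mm of it shows beyond the platter), which faces roughly towards the robot.
- platter: White turning platter, 300 mm across, 4 mm lip. Origin on the turning axis at its underside, 22 mm above the table (top face 40 mm); its -x axis points to the ball holder, which is over the blue tab when the x axes of platter and base agree. Starts with the holder at the far side or a side. No stops; friction 0.12 N m: stays where left. Things on it ride by friction alone: turn smoothly.
- handle (a point): Centre of the grey T-bar handle on the platter's central post: on the axis, 165 mm above the table. The bar is 70 mm long along the platter's x, 14 mm wide along its y, 26 mm high (152 to 178 mm above the table) and turns with the platter; it stands above all the things on it. Grip it across its width from above and turn.
- holder (a point): Centre of the mouth of the blue ceramic ball holder, a ring cup 36 mm across and 22 mm tall fixed on the platter 115 mm from the axis; mouth 62 mm above the table.
- bath_ball: Pink bath ball, loose, 36 mm diameter, about 35 g, firm. Origin at its centre. It sits in the mouth of the holder, centre about 76 mm above the table.
- tongs: Steel tongs lying flat on the table left or right of the lazy Susan, 197 mm long, 20 mm high, 105 g. Origin midway between the black grips, at the underside, 9 mm behind the centre of mass; x points to the red tips, y across the arms, z up. Bow at x -98 mm; black grips at x -31 to +31 mm, 53 mm over their outer faces when open; red tip pads centred at x +95 mm (30 long, 20 high, 6 thick).
- tongs_tip (a point): Point midway between the two red tip pads, at half their height: 95 mm ahead of the tongs' origin and 10 mm above their underside.
- tongs_left (a joint): Closing angle of each tongs arm, rad: 0 open, 0.075 on the ball, 0.165 shut. Squeezing the grips closes the tips, both arms equally: grip width 53 mm leaves a tip gap of 63 mm, 46 mm about 49 mm, 40 mm grips the 36 mm ball, 25 mm shuts. Sprung open: 8 N at the grips to start closing, 14 N when closed to the ball (squeeze 35 N or more to hold it).
- pill_organiser: Orange weekly pill organiser lying on the platter, 36 x 150 x 25 mm, across from the holder. Origin under its centre.
- mug: White ceramic mug on the platter, 74 mm across, 80 mm tall (top 120 mm above the table). Origin under its centre; handle along +y.
- glass_jar: Small round glass jar on the platter, 48 mm across, 52 mm tall. Origin under its centre.
- nail_clipper: Chrome nail clipper lying on the platter, 58 x 13 x 12 mm. Origin under its centre.
- foot_file: Blue foot file lying on the table on the side of the lazy Susan where the tongs are not, 195 x 38 x 14 mm. Origin under its middle, x along it.
- lotion: Green lotion bottle behind on the left, 58 mm across, 150 mm tall. Origin under its centre.
- tumbler: Blue ceramic tumbler behind on the right, 72 mm across, 95 mm tall. Origin under its centre.

How it is judged:
By the outcome, as a careful person would: the job done as asked, in the order asked, and still so for the second after the job is handed in, while the arm keeps its last pose, push and grip.
It also fails if it takes over 58 s, if anything falls off the work surface, if the arm or the gripper's body presses on something with over 40 N, if the wrist force passes 120 N, or if a joint passes its speed limit or range.

## Working session

There is one attempt and no reset: what is moved stays moved. The work goes in short steps, Python scripts to look and compute and a tool call to move; the robot and the scene stay as the last step left them, time stands still between calls to the robot, and variables do not carry over. Pictures are saved under pics/ and viewed, at most 10 in all, crops included, and the job is handed in when it is done.

Besides the shell and the picture viewer there is one more tool, called after "Emit:" by a JSON object that holds its "name" and its "arguments". play_rows: Moves the arm, as the interface text tells. Its arguments: {"type":"object","properties":{"translation":{"type":"array","items":{"type":"array","items":{"type":"number"}}},"delta_rot":{"type":"array","items":{"type":"array","items":{"type":"number"}}},"grip":{"type":"array","items":{"type":"number"}},"squeeze":{"type":"number"}},"required":["translation","delta_rot","grip"]}

```bash
ls; mkdir -p pics
cat > h.py <<'E'
import numpy as np,cv2
from plant import r
from scipy.spatial.transform import Rotation as R
def cal(n):
    c=r.get_calibration(n);return np.array(c["intrinsics"]),np.array(c["eye"]),np.array(c["rotation"])
def ray(n,u,v):
    K,e,Ro=cal(n);d=np.linalg.inv(K)@[u,v,1];d=Ro@(d*[1,-1,-1]);return e,d
def at_z(n,u,v,z):
    e,d=ray(n,u,v);return e+d*(z-e[2])/d[2]
def proj(n,p):
    K,e,Ro=cal(n);c=Ro.T@(np.array(p)-e);c=K@(c*[1,-1,-1]);return c[:2]/c[2]
def tri(a,b):
    (e1,d1),(e2,d2)=a,b
    s=np.linalg.lstsq(np.c_[d1,-d2],e2-e1,rcond=None)[0]
    p,q=e1+s[0]*d1,e2+s[1]*d2;return (p+q)/2,np.linalg.norm(p-q)
E
python3 - <<'E'
from h import *
np.set_printoptions(precision=4,suppress=True)
for n in("top","side"):
    cv2.imwrite(f"pics/{n}0.png",r.snapshot(n)); c=r.get_calibration(n);print(c)
    for t in "susan_base platter handle holder bath_ball tongs tongs_tip mug pill_organiser glass_jar nail_clipper foot_file lotion tumbler".split():
        o=r.look_for(n,t);print(n,t,[(np.round(x["point"],3),round(x["confidence"],2)) for x in o[:2]])
s=r.get_state();print(s)
E
```

```text
pics
{'intrinsics': array([[383.8104,   0.    , 278.4779],
       [  0.    , 383.8104, 208.3907],
       [  0.    ,   0.    ,   1.    ]]), 'eye': array([ 0.3535, -0.0043,  1.2115]), 'rotation': array([ 0.077 , -0.0688, -0.6688,  0.7363])}
top susan_base []
top platter [(array([0.673, 0.044, 0.044]), 0.7)]
top handle [(array([0.673, 0.047, 0.04 ]), 0.84)]
top holder [(array([0.669, 0.043, 0.041]), 0.76)]
top bath_ball [(array([0.78 , 0.005, 0.086]), 0.5)]
top tongs [(array([ 0.481, -0.322,  0.018]), 0.86), (array([0.718, 0.268, 0.1  ]), 0.46)]
top tongs_tip [(array([ 0.48 , -0.328,  0.016]), 0.78)]
top mug [(array([ 0.664, -0.032,  0.067]), 0.59), (array([0.673, 0.043, 0.044]), 0.24)]
top pill_organiser [(array([0.586, 0.072, 0.066]), 0.96)]
top glass_jar [(array([0.695, 0.141, 0.09 ]), 0.71)]
top nail_clipper [(array([0.738, 0.08 , 0.051]), 0.56)]
top foot_file [(array([0.524, 0.366, 0.012]), 0.95)]
top lotion [(array([0.718, 0.268, 0.098]), 0.72), (array([0.737, 0.081, 0.05 ]), 0.29)]
top tumbler [(array([ 0.701, -0.289,  0.057]), 0.87)]
{'intrinsics': array([[445.6798,   0.    , 28
[... 924 characters left out ...]
, 0.051]), 0.44)]
side foot_file [(array([0.513, 0.364, 0.012]), 0.86)]
side lotion [(array([0.719, 0.26 , 0.084]), 0.8)]
side tumbler [(array([ 0.697, -0.281,  0.068]), 0.81)]
{'clock': 1.5, 'q': array([-1.1582,  0.6891, -0.1946,  1.5653,  0.1573,  0.9025, -0.2151]), 'qd': array([-0.0007,  0.0003,  0.0008, -0.0014, -0.0008, -0.0002,  0.0002]), 'joint_torque': array([ -0.0005, -52.7486,  -1.2674, -15.3742,  -0.0519,  -0.0006,
         0.    ]), 'tool_pos': array([0.2311, 0.5807, 0.3027]), 'eef_rot': array([ 0.1883,  0.9821,  0.    , -0.    ]), 'contact_force': array([ 0.7711,  0.0611, -0.4514]), 'moment': array([ 0.0019,  0.0105, -0.0346]), 'finger_force': 0.0, 'opening': 0.9973362116580304}
```

View both.

View pics/top0.png

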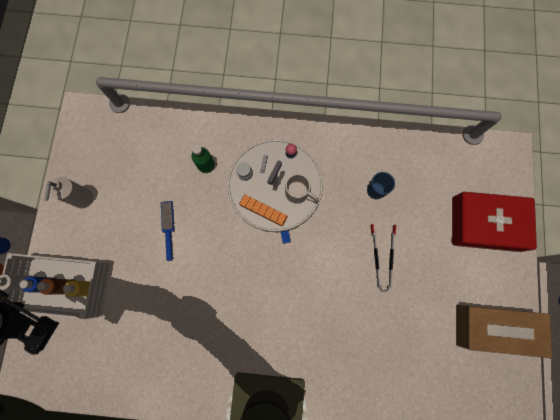

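View pics/side0.png

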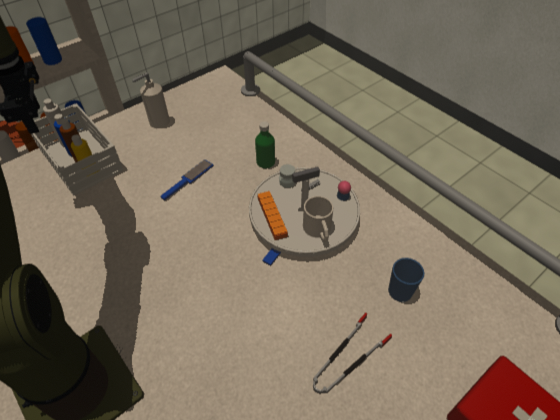

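```bash
cat > m.py <<'E'
from h import *
def cal(n):
    c=r.get_calibration(n);return np.array(c["intrinsics"]),np.array(c["eye"]),R.from_quat(c["rotation"]).as_matrix()
import h;h.cal=cal
def blobs(img,lo,hi,box,mn=6):
    x0,y0,x1,y1=box;hsv=cv2.cvtColor(img,cv2.COLOR_BGR2HSV);m=cv2.inRange(hsv,np.array(lo),np.array(hi))
    k=np.zeros_like(m);k[y0:y1,x0:x1]=m[y0:y1,x0:x1]
    n,l,s,c=cv2.connectedComponentsWithStats(k);return [(tuple(np.round(c[i],1)),int(s[i,4])) for i in range(1,n) if s[i,4]>=mn]
E
python3 - <<'E'
from m import *
np.set_printoptions(precision=4,suppress=True)
T=cv2.imread("pics/top0.png");S=cv2.imread("pics/side0.png")
for im,bt,bs in((T,(365,215,405,300),(225,130,325,250)),(S,(300,300,400,400),(240,150,380,270))):
    print("red",blobs(im,(0,120,60),(8,255,255),bt),blobs(im,(170,120,60),(180,255,255),bt))
    print("black",blobs(im,(0,0,0),(180,255,50),bt))
    print("pink",blobs(im,(160,80,80),(180,255,255),bs),"blue",blobs(im,(100,150,50),(130,255,255),bs),'orange',blobs(im,(5,150,80),(25,255,255),bs,30))
for n in("top","side"):
    for t in("platter","handle","tongs"):
        for o in r.silhouettes(n,t)[:1]:
            m=o["pixels"].astype(np.uint8);c=max(cv2.findContours(m,0,1)[0],key=len)
            print(n,t,o["confidence"],m.sum(),cv2.boundingRect(c),cv2.fitEllipse(c))
for n,im,b in(("top",T,(220,130,400,300)),("side",S,(230,140,410,400))):
    cv2.imwrite(f"pics/{n}0z.png",cv2.resize(im[b[1]:b[3],b[0]:b[2]],None,fx=3,fy=3)[:600,:800])
E
```

```text
red [((np.float64(372.1), np.float64(228.0)), 23), ((np.float64(394.1), np.float64(229.0)), 25)] []
black [((np.float64(375.9), np.float64(258.1)), 54), ((np.float64(390.8), np.float64(258.5)), 57)]
pink [((np.float64(290.8), np.float64(148.8)), 92)] blue [((np.float64(285.2), np.float64(236.5)), 78)] orange [((np.float64(262.8), np.float64(209.9)), 535)]
red [((np.float64(362.4), np.float64(317.7)), 40), ((np.float64(386.5), np.float64(338.7)), 46)] []
black [((np.float64(338.7), np.float64(349.8)), 105), ((np.float64(355.0), np.float64(364.6)), 110)]
pink [((np.float64(344.0), np.float64(186.6)), 112)] blue [((np.float64(270.5), np.float64(256.8)), 119)] orange [((np.float64(271.9), np.float64(214.0)), 640)]
top platter 0.59 328 (390, 226, 6, 32) ((392.2115173339844, 242.69117736816406), (3.9800031185150146, 29.798233032226562), 5.816290855407715)
top handle 0.89 5356 (228, 140, 95, 93) ((272.23284912109375, 185.59710693359375), (90.1683578491211, 90.76567840576172), 10.084644317626953)
top tongs 0.9 347 (370, 224, 9, 46) ((373.9898376464844, 242.91983032226562), (4.12520694732666, 51.848609924316406), 172.18650817871094)
side platter 0.72 5655 (249, 166, 111, 90) ((303.9789733886719, 212.65692138671875), (86.25548553466797, 109.79389190673828), 91.06724548339844)
side handle 0.83 5643 (249, 166, 112, 90) ((304.07196044921875, 212.60275268554688), (86.10779571533203, 109.89300537109375), 90.0757827758789)
side tongs 0.61 833 (313, 313, 78, 79) ((378.1403503417969, 323.95611572265625), (30.549177169799805, 179.17872619628906), 44.064998626708984)
```

View pics/top0z.png

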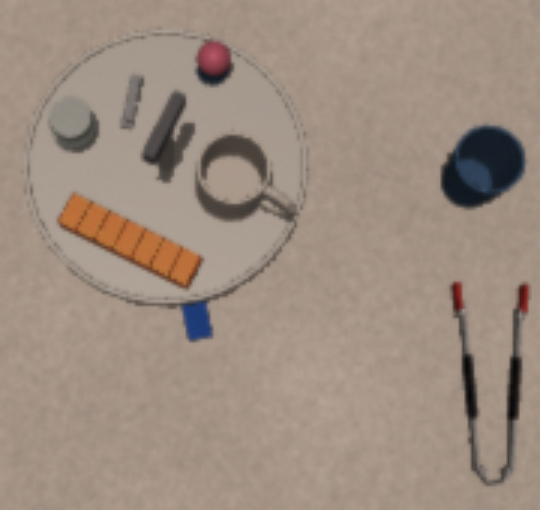

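View pics/side0z.png

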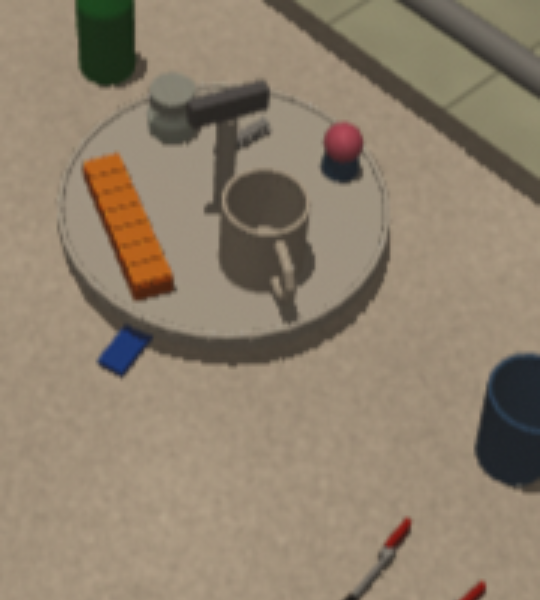

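```bash
cat > m1.py <<'E'
from m import *
np.set_printoptions(precision=4,suppress=True)
def t(a,b,l):
    p,e=tri(ray("top",*a),ray("side",*b));print(l,p,round(e,4));return p
bar=t((274.7,172.2),(306.3,174.3),"bar")
ball=t((290.8,148.8),(344,186.6),"ball")
tab=t((285.2,236.5),(270.5,256.8),"tab")
L=t((372.1,228),(362.4,317.7),"tipL");Rr=t((394.1,229),(386.5,338.7),"tipR")
gL=t((375.9,258.1),(338.7,349.8),"gL");gR=t((390.8,258.5),(355,364.6),"gR")
pc=at_z("top",275.7,186,.044);print("platter top ctr from ellipse(mean bbox)",pc, at_z("side",304.5,211,.042))
m,g=(L+Rr)/2,(gL+gR)/2;d=m-g
print("tongs mid",g,"tip",m,"yaw",np.degrees(np.arctan2(d[1],d[0])),np.linalg.norm(d[:2]))
for nm,a in(("bar",bar),("pc",pc)):
    for q in(ball,tab):
        v=(q-a)[:2];print(nm,np.degrees(np.arctan2(v[1],v[0])),np.linalg.norm(v))
e=[at_z("top",*p,.17) for p in((270,182.5),(280,162))];v=e[1]-e[0];print("bar dir",np.degrees(np.arctan2(v[1],v[0])),np.linalg.norm(v))
e=[at_z("top",*p,.065) for p in((242.5,202.5),(285,221))];v=e[1]-e[0];print("pill dir",np.degrees(np.arctan2(v[1],v[0])),np.linalg.norm(v))
E
python3 m1.py
python3 - <<'E'
from m import *
T=cv2.imread("pics/top0.png")
# tab edges for direction
hsv=cv2.cvtColor(T,cv2.COLOR_BGR2HSV);k=cv2.inRange(hsv,np.array((100,150,50)),np.array((130,255,255)));k[:225]=0;k[250:]=0;k[:,:270]=0;k[:,300:]=0
ys,xs=np.nonzero(k);print(cv2.minAreaRect(np.c_[xs,ys].astype(np.float32)),list(zip(xs,ys))[:3])
# dark bar
g=cv2.cvtColor(T,cv2.COLOR_BGR2GRAY);print(g[155:190:2,264:290:2])
E
```

```text
bar [0.6751 0.0391 0.1672] 0.0005
ball [0.7822 0.0005 0.0791] 0.0005
tab [ 0.5169 -0.008   0.0077] 0.0007
tipL [ 0.5688 -0.2779  0.0153] 0.0005
tipR [ 0.5724 -0.3471  0.0152] 0.0009
gL [ 0.4761 -0.2953  0.0092] 0.0001
gR [ 0.4792 -0.3414  0.0099] 0.0002
platter top ctr from ellipse(mean bbox) [0.668  0.0368 0.044 ] [0.6654 0.0282 0.042 ]
tongs mid [ 0.4776 -0.3184  0.0096] tip [ 0.5706 -0.3125  0.0153] yaw 3.608321046802656 0.09314862607507436
bar -19.81393604206425 0.11378842545096125
bar -163.42508677326387 0.16511459905085327
pc -17.623479380359196 0.11977266669289635
pc -163.49302281259608 0.15765191276026735
bar dir -19.485515811944584 0.06667821176295356
pill dir -108.36882448374173 0.14212602057059912
((285.19232177734375, 236.46151733398438), (10.78638744354248, 6.864064693450928), 78.69007110595703) [(np.int64(285), np.int64(231)), (np.int64(286), np.int64(231)), (np.int64(287), np.int64(231))]
[[123 126 152 155 155 156 155 155 155 155 154  62  24]
 [117  95 149 155 155 156 155 155 154 156 155 145  63]
 [118  87 156 157 156 156 155 148 154 156 156 157 152]
 [116  85 156 156 156 156 145  82  93 152 156 156 156]
 [115  96 157 157 157 155  95  75  68 148 156 155 156]
 [113 150 156 157 156 145  77  74  46 150 157 157 157]
 [100 152 156 157 156  95  76  68  82 156 156 157 158]
 [104 157 157 157 146  78  75  46 147 156 155 157 156]
 [ 97 157 157 156  94  75  69  82 139  82  94 157 157]
 [153 157 157 142  76  75  43 147  82  68  86 157 157]
 [158 156 156  86  77  67  48 144  71  70 145 157 158]
 [156 158 141  75  77  40  54  77  70  85 157 158 155]
 [158 157  88  76  67  38  55  69  73 147 158 157 134]
 [159 152  68  74  37  54  55  68  86 157 158 152  67]
 [159 155  78  38  45  55  55  69 101 158 157 144  57]
 [158 159 159 151 115  56  57 100 159 158 155 141  62]
 [158 159 159 159 150  67  69 153 159 159 153 139  83]
 [159 160 159 158 110  74  87 158 160 160 151 133 104]]
```

Emit:
{"name": "play_rows", "arguments": {"translation": [[-0.02,-0.011,0],[-0.04,-0.0223,0],[-0.04,-0.0223,0],[-0.04,-0.0223,0],[-0.04,-0.0223,0],[-0.04,-0.0223,0],[-0.04,-0.0223,0],[-0.04,-0.0223,0],[-0.04,-0.0223,0],[-0.04,-0.0223,0],[-0.04,-0.0223,0],[-0.04,-0.0223,0],[-0.04,-0.0223,0],[-0.04,-0.0223,0],[-0.04,-0.0223,0],[-0.032,-0.0175,0],[0,0,0],[0,0,0]], "delta_rot": [[0,0,0],[0,0,0],[0,0,0],[0,0,0],[0,0,0],[0,0,0],[0,0,0],[0,0,0],[0,0,0],[0,0,0],[0,0,0],[0,0,0],[0,0,0],[0,0,0],[0,0,0],[0,0,0],[0,0,-2.2],[0,0,0]], "grip": [1,1,1,1,1,1,1,1,1,1,1,1,1,1,1,1,1,1], "squeeze": 15}}

```text
clock: 4.05
tool_pos: [0.6729, 0.0375, 0.3025]
eef_rot: [0.169, 0.986, 0.0, -0.001]
contact_force: [-0.3, 0.4, -0.2]
opening: 1.001
finger_force: 0.0
```

Emit:
{"name": "play_rows", "arguments": {"translation": [[0,0,0.02],[0,0,0.025],[0,0,0.025],[0,0,0.015],[0,0,0.005],[0,0,0],[0,0,0],[0,0,0],[0,0,0],[0,0,0],[0,0,0]], "delta_rot": [[0,0,0],[0,0,0],[0,0,0],[0,0,0],[0,0,0],[0,0,0],[0,0,0],[0,0,0],[0,0,0],[0,0,0],[0,0,0]], "grip": [1,0.6,0.3,0,-0.3,-0.5,-0.7,-1,-1,-1,-1]}}

```text
clock: 5.42
tool_pos: [0.675, 0.0406, 0.2136]
eef_rot: [0.169, 0.986, 0.002, 0.002]
contact_force: [2.6, 4.5, 0.2]
opening: 0.182
finger_force: 15.0
```

Run:
```python
from m import *
s=r.get_state();print(s["q"].round(3),s["contact_force"],s["moment"],s["tool_pos"])
```

```text
[ 0.002  0.865 -0.254  1.475  0.257  0.83   0.893] [2.57400543 4.53048932 0.24583543] [ 1.03613269 -0.58446979  0.00377529] [0.67502419 0.04062141 0.21364685]
```

Emit:
{"name": "play_rows", "arguments": {"translation": [[0,0.0035,0],[0,0,0],[0,0,0],[0,0,0],[0,0,0],[0,0,0],[0,0,0],[0,0,0],[0,0,0],[0,0,0],[0,0,0],[0,0,0],[0,0,0],[0,0,0],[0,0,0],[0,0,0]], "delta_rot": [[0,0,0],[0,0,0],[0,0,1],[0,0,2],[0,0,3],[0,0,4],[0,0,5],[0,0,5],[0,0,5],[0,0,5],[0,0,5],[0,0,4],[0,0,3],[0,0,2],[0,0,1],[0,0,0]], "grip": [-1,-1,-1,-1,-1,-1,-1,-1,-1,-1,-1,-1,-1,-1,-1,-1], "squeeze": 30}}

```text
clock: 7.42
tool_pos: [0.6754, 0.0411, 0.2136]
eef_rot: [0.534, 0.846, 0.0, 0.001]
contact_force: [-0.4, 0.5, 4.6]
opening: 0.174
finger_force: 30.0
```

Run:
```python
from m import *
s=r.get_state();print(s["q"].round(3),s["contact_force"],s["moment"],s["tool_pos"],R.from_quat(s["eef_rot"]).as_matrix()[:,1])
```

```text
[-0.112  0.858 -0.033  1.478  0.035  0.804  0.287] [-0.39417378  0.54857188  4.63130256] [0.16707114 0.0079003  0.10387119] [0.67537361 0.04111214 0.21356057] [0.90268056 0.43030892 0.00143021]
```

Emit:
{"name": "play_rows", "arguments": {"translation": [[0,0,0],[0,0,0],[0,0,0],[0,0,0],[0,0,0],[0,0,0],[0,0,0],[0,0,0],[0,0,0],[0,0,0],[0,0,0],[0,0,0],[0,0,0],[0,0,0],[0,0,0],[0,0,0],[0,0,0],[0,0,0],[0,0,0],[0,0,0]], "delta_rot": [[0,0,1],[0,0,2],[0,0,3.5],[0,0,5],[0,0,6],[0,0,7],[0,0,7],[0,0,7],[0,0,7],[0,0,7],[0,0,7],[0,0,7],[0,0,7],[0,0,6],[0,0,5],[0,0,4],[0,0,3],[0,0,2],[0,0,1],[0,0,0]], "grip": [-1,-1,-1,-1,-1,-1,-1,-1,-1,-1,-1,-1,-1,-1,-1,-1,-1,-1,-1,-1]}}

```text
clock: 9.93
tool_pos: [0.6756, 0.041, 0.2136]
eef_rot: [0.983, 0.182, 0.001, 0.0]
contact_force: [0.7, 0.8, 5.1]
opening: 0.171
finger_force: 30.0
```

Run:
```python
from m import *
np.set_printoptions(precision=4,suppress=True)
s=r.get_state();y=R.from_quat(s["eef_rot"]).as_matrix()[:,1];print(s["q"].round(3),s["contact_force"],s["tool_pos"],np.degrees(np.arctan2(y[1],y[0])))
T=r.snapshot("top");S=r.snapshot("side");cv2.imwrite("pics/t1.png",T);cv2.imwrite("pics/s1.png",S)
c=np.hstack([T[120:280,190:350],S[140:300,230:390]]);cv2.imwrite("pics/c1.png",cv2.resize(c,None,fx=2.5,fy=2.5))
for im in(T,S):
  b=(220,130,400,300);print(blobs(im,(160,80,80),(180,255,255),b,20),blobs(im,(100,150,50),(130,255,255),b,20))
```

```text
[-0.339  0.903  0.426  1.492 -0.45   0.843 -0.959] [0.73   0.8062 5.0621] [0.6756 0.041  0.2136] -69.01136103552382
[((np.float64(285.7), np.float64(216.0)), 101)] [((np.float64(285.1), np.float64(236.4)), 77)]
[((np.float64(284.5), np.float64(228.7)), 140)] [((np.float64(270.5), np.float64(256.6)), 126)]
```

View pics/c1.png

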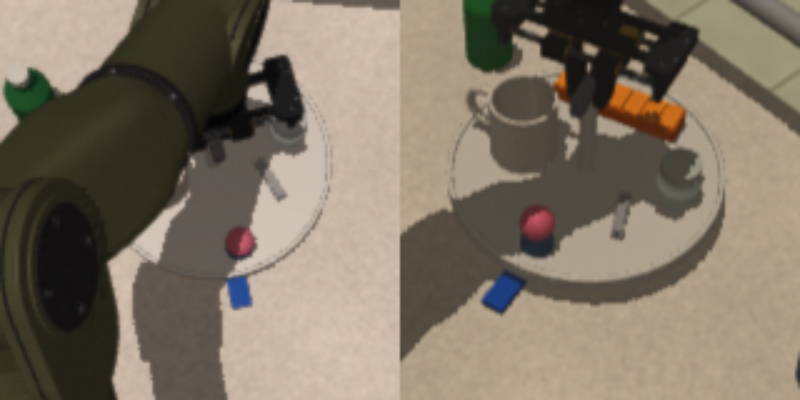

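Run:
```python
from m import *
np.set_printoptions(precision=4,suppress=True)
b0,_=tri(ray("top",290.8,148.8),ray("side",344,186.6))
b1,e=tri(ray("top",285.7,216.0),ray("side",284.5,228.7))
tab,_=tri(ray("top",285.1,236.4),ray("side",270.5,256.7))
print(b0,b1,e,tab)
M=R.from_euler('z',-139.4,degrees=True).as_matrix()[:2,:2]
# b1-c=M(b0-c)
c=np.linalg.solve(np.eye(2)-M,b1[:2]-M@b0[:2]);print("axis cam",c,np.linalg.norm(b0[:2]-c))
for n,a in(("cam",c),("grip",np.array([.6755,.041]))):
  for q in(b0,b1,tab): v=q[:2]-a;print(n,np.degrees(np.arctan2(v[1],v[0])),np.linalg.norm(v))
# tab long edges direction, both images via minAreaRect corners on z=.01
for n,f,box in(("top","t1",(270,225,300,250)),("side","s1",(255,240,290,275))):
  im=cv2.imread(f"pics/{f}.png");k=cv2.inRange(cv2.cvtColor(im,cv2.COLOR_BGR2HSV),np.array((100,120,40)),np.array((130,255,255)))
  ys,xs=np.nonzero(k);i=(xs>box[0])&(xs<box[2])&(ys>box[1])&(ys<box[3]);P=np.array([at_z(n,x,y,.01)[:2] for x,y in zip(xs[i],ys[i])])
  rc=cv2.minAreaRect((P*1000).astype(np.float32));print(n,rc,P.mean(0))
```

```text
[0.7822 0.0005 0.0791] [ 0.5687 -0.0033  0.0776] 0.0006380325600664873 [ 0.5172 -0.0077  0.0075]
axis cam [0.6747 0.0381] 0.11381614728283054
cam -19.28094710458293 0.11381614728283054
cam -158.68094710458294 0.1138161472828306
cam -163.8053329287368 0.16408305827612332
grip -20.7790019110958 0.11408160052263774
grip -157.4855594723619 0.11561025488362257
grip -162.91975569238477 0.16564929848334523
top ((516.6959228515625, -7.702215194702148), (36.011817932128906, 22.917810440063477), 16.44342041015625) [ 0.5167 -0.0076]
side ((517.5642700195312, -8.298364639282227), (41.90052032470703, 25.74233627319336), 17.992198944091797) [ 0.5177 -0.0086]
```

Emit:
{"name": "play_rows", "arguments": {"translation": [[0,0,0],[0,0,0],[0,0,0],[0,0,0],[0,0,0],[0,0,0],[0,0,0]], "delta_rot": [[0,0,0.8],[0,0,1.2],[0,0,1.2],[0,0,1.2],[0,0,0.8],[0,0,0],[0,0,0]], "grip": [-1,-1,-1,-1,-1,-1,-1]}}

```text
clock: 10.9
tool_pos: [0.6756, 0.041, 0.2135]
eef_rot: [0.991, 0.137, 0.001, 0.0]
contact_force: [1.3, 1.4, 5.1]
opening: 0.17
finger_force: 30.0
```

```bash
cat > ck.py <<'E'
from m import *
np.set_printoptions(precision=4,suppress=True)
s=r.get_state();y=R.from_quat(s["eef_rot"]).as_matrix()[:,1];print(s["q"].round(3),s["contact_force"],s["tool_pos"],np.degrees(np.arctan2(y[1],y[0])))
T=r.snapshot("top");S=r.snapshot("side");cv2.imwrite("pics/t2.png",T);cv2.imwrite("pics/s2.png",S)
b=(220,130,400,300);f=lambda im,lo,hi:max(blobs(im,lo,hi,b,20),key=lambda x:x[1])[0]
P=[tri(ray("top",*f(T,lo,hi)),ray("side",*f(S,lo,hi))) for lo,hi in(((160,80,80),(180,255,255)),((100,150,50),(130,255,255)))]
print(P)
for a in((.6747,.0381),(.6755,.041)):
  print([np.degrees(np.arctan2(*(p[0][:2]-a)[::-1])) for p in P])
E
python3 ck.py
```

```text
[-0.35   0.908  0.451  1.493 -0.475  0.849 -1.029] [1.3299 1.385  5.1092] [0.6756 0.041  0.2135] -74.2028201092016
[(array([0.5651, 0.0063, 0.0776]), np.float64(0.0003328803943213851)), (array([ 0.517 , -0.0079,  0.0084]), np.float64(0.0005181993518195297))]
[np.float64(-163.80183400836475), np.float64(-163.7231567240831)]
[np.float64(-162.532973587199), np.float64(-162.83900172176908)]
```

Emit:
{"name": "play_rows", "arguments": {"translation": [[0,0,0],[0,0,0],[0,0,0],[0,0,-0.02],[0,0,-0.035],[0,0,-0.035],[-0.0185,0.0188,0],[-0.03,0.031,0],[-0.03,0.031,0],[-0.03,0.031,0],[-0.03,0.031,0],[-0.03,0.031,0],[-0.03,0.031,0],[-0.03,0.031,0],[-0.03,0.031,0],[-0.025,0.024,0],[0,0,0],[0,0,0],[0,0,0]], "delta_rot": [[0,0,0],[0,0,0],[0,0,0],[0,0,0],[0,0,0],[0,0,0],[0,0,0],[0,0,0],[0,0,0],[0,0,0],[0,0,0],[0,0,0],[0,0,0],[0,0,0],[0,0,0],[0,0,0],[0,0,6.1],[0,0,6.1],[0,0,0]], "grip": [-0.3,0,0,0,0,0,0,0,0.5,1,1,1,1,1,1,1,1,1,1]}}

```text
clock: 13.38
tool_pos: [0.4814, -0.3162, 0.3038]
eef_rot: [0.999, 0.032, 0.001, 0.0]
contact_force: [0.3, -0.3, -0.4]
opening: 1.003
finger_force: 0.0
```

```bash
python3 ck.py
python3 - <<'E'
from m import *
s=r.get_state();print(s["tool_pos"],s["opening"])
c=cv2.imread("pics/s2.png");cv2.imwrite("pics/c2.png",cv2.resize(c[150:400,220:420],None,fx=2.4,fy=2.4))
E
```

```text
[ 0.213  0.671  0.505  1.739 -0.417  0.838 -0.598] [ 0.267  -0.2814 -0.3942] [ 0.4814 -0.3162  0.3038] -86.35887256922094
[(array([0.5653, 0.0065, 0.0756]), np.float64(0.00018676732508711324)), (array([ 0.5169, -0.008 ,  0.0077]), np.float64(0.0006536235989938904))]
[np.float64(-163.91025831896224), np.float64(-163.71782799005786)]
[np.float64(-162.6379274983292), np.float64(-162.83461932348527)]
[ 0.48145671 -0.31591735  0.30341029] 1.0055821199460133
```

View pics/c2.png

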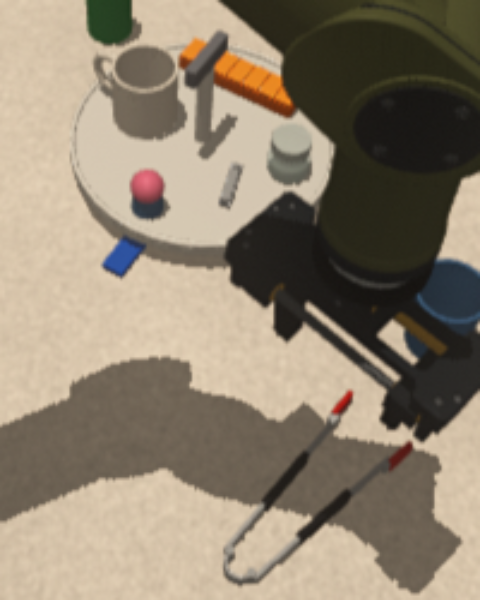

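Emit:
{"name": "play_rows", "arguments": {"translation": [[0,0,0.03],[0,0,0.05],[0,0,0.05],[0,0,0.04],[0,0,0.025],[0,0,0.02],[0,0,0.014],[0,0,0.006],[0,0,0],[0,0,0],[0,0,0],[0,0,0],[0,0,0]], "delta_rot": [[0,0,0],[0,0,0],[0,0,0],[0,0,0],[0,0,0],[0,0,0],[0,0,0],[0,0,0],[0,0,0],[0,0,0],[0,0,0],[0,0,0],[0,0,0]], "grip": [1,1,1,1,1,1,1,1,0.5,0.3,0.2,0.1,0.1], "squeeze": 40}}

```text
clock: 15.1
tool_pos: [0.4817, -0.3163, 0.0682]
eef_rot: [1.0, 0.031, 0.001, 0.0]
contact_force: [0.1, -1.0, 3.8]
opening: 0.553
finger_force: 10.1
```

Emit:
{"name": "play_rows", "arguments": {"translation": [[0,0,-0.01],[0,0,-0.03],[0,0,-0.04],[0,0,-0.02],[-0.001,-0.016,0],[-0.003,-0.032,0],[-0.003,-0.032,0],[-0.003,-0.032,0],[-0.003,-0.032,0],[-0.003,-0.032,0],[-0.003,-0.032,0],[-0.003,-0.032,0],[-0.003,-0.032,0],[-0.0025,-0.0156,0],[0,0,0],[0,0,0],[0,0,0],[0,0,0]], "delta_rot": [[0,0,0],[0,0,0],[0,0,0],[0,0,0],[0,0,0],[0,0,0],[0,0,0],[0,0,0],[0,0,0],[0,0,0],[0,0,0],[0,0,0],[0,0,0],[0,0,0],[0,0,-4],[0,0,-5],[0,0,-4],[0,0,0]], "grip": [0.1,0.1,0.1,0.1,0.1,0.1,0.1,0.1,0.1,0.1,0.1,0.1,0.1,0.1,0.1,0.1,0.1,0.1]}}

```text
clock: 17.35
tool_pos: [0.4355, -0.0307, 0.1676]
eef_rot: [0.99, 0.144, -0.0, -0.0]
contact_force: [-0.3, 0.5, -0.4]
opening: 0.55
finger_force: 9.1
```

```bash
cat > tg.py <<'E'
from m import *
import sys
np.set_printoptions(precision=4,suppress=True)
s=r.get_state();M=R.from_quat(s["eef_rot"]).as_matrix();print(s["clock"],s["tool_pos"],s["contact_force"],M.round(3).tolist())
n=sys.argv[1];out=[]
for c,b in(("top",(220,130,400,300)),("side",(180,150,400,400))):
  im=r.snapshot(c);cv2.imwrite(f"pics/{c}{n}.png",im)
  print(c,"red",blobs(im,(0,130,60),(7,255,255),b,5),"pink",blobs(im,(160,80,80),(180,255,255),b,5));out.append(im[150:310,200:360])
cv2.imwrite(f"pics/c{n}.png",cv2.resize(np.hstack(out),None,fx=2.5,fy=2.5))
E
python3 tg.py 3
```

```text
17.35 [ 0.4355 -0.0307  0.1676] [-0.3165  0.5281 -0.3623] [[0.959, 0.285, -0.0], [0.285, -0.959, 0.0], [-0.0, -0.0, -1.0]]
top red [] pink [((np.float64(282.3), np.float64(217.0)), 104)]
side red [((np.float64(260.8), np.float64(223.9)), 34), ((np.float64(281.9), np.float64(233.2)), 22)] pink [((np.float64(280.8), np.float64(226.6)), 126)]
```

View pics/c3.png

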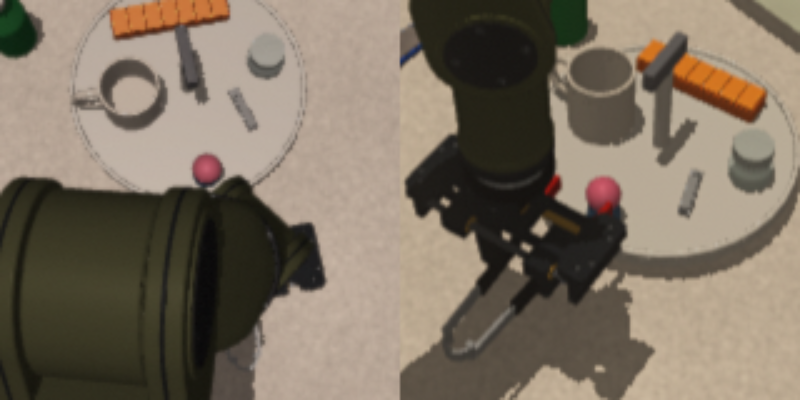

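Run:
```python
from m import *
p=np.array([.4355,-.0307,.1676]);M=np.array([[.959,.285,0],[.285,-.959,0],[0,0,-1]])
for s in(-1,1):
  for off in (.08,.09,.1):
    print(s,off,proj("side",p+M@[off,s*.030,.058]).round(1))
for e in((.077,0),(.107,0)):print(proj("side",p+M@[e[0],-.03,.048]).round(1))
print("ball",proj("side",[.5655,.008,.076]),proj("side",[.5653,.0065,.076]))
im=cv2.imread("pics/side3.png");k=cv2.inRange(cv2.cvtColor(im,cv2.COLOR_BGR2HSV),np.array((0,150,60)),np.array((7,255,255)))
ys,xs=np.nonzero(k[215:245,250:295]);print(sorted(zip(xs+250,ys+215)))
```

```text
-1 0.08 [257.5 228.4]
-1 0.09 [259.9 225.7]
-1 0.1 [262.3 222.9]
1 0.08 [278.3 239.5]
1 0.09 [280.7 236.6]
1 0.1 [283.  233.8]
[256.6 226.7]
[263.8 218.5]
ball [280.73072609 226.98061347] [281.05581104 227.38402345]
[(np.int64(258), np.int64(225)), (np.int64(258), np.int64(226)), (np.int64(258), np.int64(227)), (np.int64(259), np.int64(223)), (np.int64(259), np.int64(224)), (np.int64(259), np.int64(225)), (np.int64(259), np.int64(226)), (np.int64(259), np.int64(227)), (np.int64(260), np.int64(222)), (np.int64(260), np.int64(223)), (np.int64(260), np.int64(224)), (np.int64(260), np.int64(225)), (np.int64(260), np.int64(226)), (np.int64(260), np.int64(227)), (np.int64(261), np.int64(220)), (np.int64(261), np.int64(221)), (np.int64(261), np.int64(222)), (np.int64(261), np.int64(223)), (np.int64(261), np.int64(224)), (np.int64(261), np.int64(225)), (np.int64(261), np.int64(226)), (np.int64(261), np.int64(227)), (np.int64(262), np.int64(220)), (np.int64(262), np.int64(221)), (np.int64(262), np.int64(222)), (np.int64(262), np.int64(223)), (np.int64(262), np.int64(224)), (np.int64(262), np.int64(225)), (np.int64(262), np.int64(226)), (np.int64(263), np.int64(221)), (np.int64(263), np.int64(222)), (np.int64(263), np.int64(223)), (np.int64(263), np.int64(224)), (np.int64(279), np.int64(234)), (np.int64(279), np.int64(235)), (np.int64(280), np.int64(233)), (np.int64(280), np.int64(234)), (np.int64(281), np.int64(232)), (np.int64(281), np.int64(233)), (np.int64(281), np.int64(234)), (np.int64(282), np.int64(231)), (np.int64(282), np.int64(232)), (np.int64(282), np.int64(233)), (np.int64(282), np.int64(234)), (np.int64(283), np.int64(231)), (np.int64(283), np.int64(232)), (np.int64(283), np.int64(233)), (np.int64(283), np.int64(234)), (np.int64(284), np.int64(231)), (np.int64(284), np.int64(232)), (np.int64(284), np.int64(233)), (np.int64(284), np.int64(234)), (np.int64(284), np.int64(235))]
```

Emit:
{"name": "play_rows", "arguments": {"translation": [[0,0,0.012],[0,0,0.013],[0,0,0.0075],[0,0,0],[0.006,0,0],[0.01,0,0],[0.01,0,0],[0.01,0,0],[0.0077,0,0],[0,0,0],[0,0,0]], "delta_rot": [[0,0,0],[0,0,0],[0,0,0],[0,0,0],[0,0,0],[0,0,0],[0,0,0],[0,0,0],[0,0,0],[0,0,0],[0,0,0]], "grip": [0.1,0.1,0.1,0.1,0.1,0.1,0.1,0.1,0.1,0.1,0.1]}}

```text
clock: 18.82
tool_pos: [0.4772, -0.0181, 0.1351]
eef_rot: [0.99, 0.144, -0.0, -0.0]
contact_force: [0.6, -0.2, -0.5]
opening: 0.552
finger_force: 9.1
```

```bash
python3 tg.py 4
python3 - <<'E'
from m import *
s=r.get_state();p=s["tool_pos"];M=R.from_quat(s["eef_rot"]).as_matrix()
for t in(-1,1):print(proj("side",p+M@[.093,t*.03,.058]).round(1))
a=cv2.imread("pics/side4.png")[190:270,230:330];cv2.imwrite("pics/c4.png",cv2.resize(a,None,fx=7,fy=7,interpolation=cv2.INTER_CUBIC))
E
```

```text
18.825 [ 0.4772 -0.0181  0.1351] [ 0.575  -0.2132 -0.4789] [[0.958, 0.285, -0.001], [0.285, -0.958, 0.0], [-0.001, -0.0, -1.0]]
top red [] pink []
side red [((np.float64(271.9), np.float64(220.5)), 13), ((np.float64(291.1), np.float64(229.3)), 17)] pink [((np.float64(281.6), np.float64(225.4)), 94)]
[271.  221.3]
[291.  231.7]
```

View pics/c4.png

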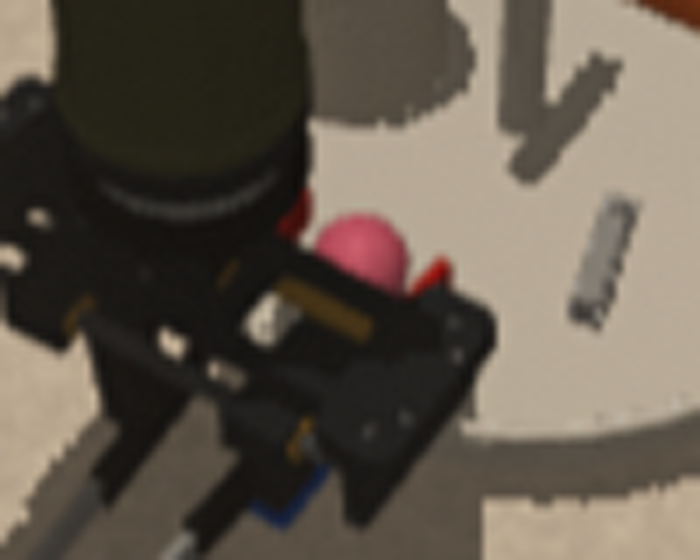

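Emit:
{"name": "play_rows", "arguments": {"translation": [[0,0,0],[0,0,0],[0,0,0],[0,0,0],[0,0,0],[0,0,0],[0,0,0],[0,0,0]], "delta_rot": [[0,0,0],[0,0,0],[0,0,0],[0,0,0],[0,0,0],[0,0,0],[0,0,0],[0,0,0]], "grip": [0.05,0,-0.05,-0.1,-0.2,-0.3,-0.4,-0.4], "squeeze": 45}}

```text
clock: 19.92
tool_pos: [0.4778, -0.0181, 0.1352]
eef_rot: [0.99, 0.144, 0.0, 0.0]
contact_force: [-0.1, -1.6, 0.3]
opening: 0.44
finger_force: 45.0
```

Emit:
{"name": "play_rows", "arguments": {"translation": [[0,0,-0.003],[0,0,-0.005],[0,0,-0.008],[0,0,-0.01],[0,0,-0.012],[0,0,-0.012],[0,0,-0.012],[0,0,-0.012],[0,0,-0.01],[0,0,-0.008],[0,0,-0.005],[0,0,-0.003],[0,0,0],[0,0,0],[0,0,0],[0,0,0]], "delta_rot": [[0,0,0],[0,0,0],[0,0,0],[0,0,0],[0,0,0],[0,0,0],[0,0,0],[0,0,0],[0,0,0],[0,0,0],[0,0,0],[0,0,0],[0,0,0],[0,0,0],[0,0,0],[0,0,0]], "grip": [-0.4,-0.4,-0.4,-0.4,-0.4,-0.4,-0.4,-0.4,-0.4,-0.4,-0.4,-0.4,-0.4,-0.4,-0.4,-0.4]}}

```text
clock: 21.92
tool_pos: [0.4776, -0.018, 0.2351]
eef_rot: [0.99, 0.144, -0.0, -0.0]
contact_force: [0.6, 0.4, -1.3]
opening: 0.442
finger_force: 45.0
```

```bash
python3 tg.py 5
python3 - <<'E'
from m import *
s=r.get_state();print(s["opening"],proj("side",[.5655,.008,.176]))
a=cv2.imread("pics/side5.png")[140:300,200:380];cv2.imwrite("pics/c5.png",cv2.resize(a,None,fx=3.5,fy=3.5,interpolation=cv2.INTER_CUBIC))
E
```

```text
21.925 [ 0.4776 -0.018   0.2351] [ 0.5555  0.4415 -1.3082] [[0.958, 0.286, -0.0], [0.286, -0.958, 0.0], [-0.0, -0.0, -1.0]]
top red [] pink []
side red [((np.float64(274.2), np.float64(193.2)), 16), ((np.float64(289.1), np.float64(200.2)), 14)] pink [((np.float64(281.6), np.float64(197.0)), 67)]
0.4421363288955937 [280.47626883 200.81013167]
```

View pics/c5.png

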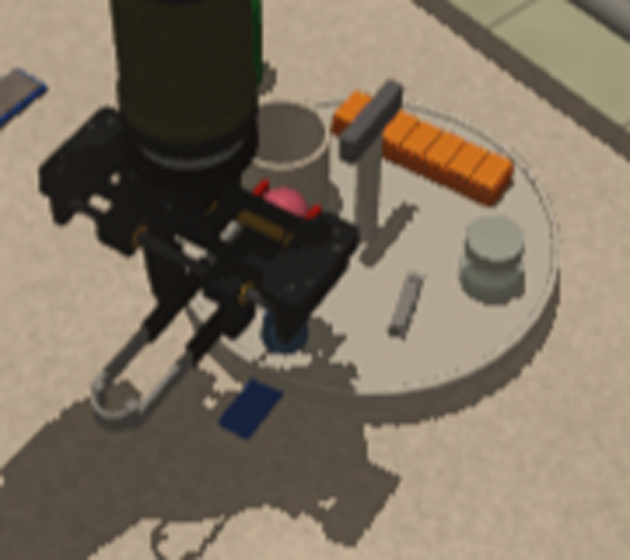

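The picture shows the ball held between the closed red tips (near side pixel (281, 197)), about 10 cm above the empty blue holder. The holder stands at the blue tab, and everything on the platter is upright.

```bash
python3 -c "
from plant import r
print(r.finish_job())"
```

```text
the job is handed in; nothing more can be done
None
```

The lazy Susan was turned until the holder stood at the blue tab, and the job was handed in at about 22 s with the ball held still in the closed tongs about 10 cm above its holder. In the last picture nothing on the platter had tipped, and the foot file, lotion bottle and tumbler were not touched.

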